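Shift the turntable gearbox into the green slot

ROBOT

A 7-joint arm with a two-finger parallel gripper is mounted at the origin on a cart in front of the work surface, level with it; the furniture and walls round the work are solid. World frame = base frame: x ahead of the robot, y to its left, z up, the work surface at z = 0. Lengths are in mm, angles in rad, forces in N, time in s.
With the tool pointing down it reaches from about 425 to 875 mm from the base axis. Payload 4.7 kg.
Tool frame: the origin (TCP) lies midway between the tips of the shut fingers; the grasp point (between the pads) lies 19 mm behind it; z points along the fingers, y is the line along which they close (so a half turn about z gives the same grasp; the last joint's range is limited). The gripper opens to 85 mm and grips with 20 to 120 N. Pads are 22 mm wide; open, the fingers measure 114 mm over their backs; the gripper's body (76 mm by 85 mm) begins 54 mm behind the grasp point. The pads swing forward as they close: fully open they stand 13 mm farther back than shut.
Start: joints at [-1.26, 0.321, -0.07, 1.45, 0.023, 1.371, -0.057], TCP at [190.129, 621.594, 205.349] pointing down, gripper open.
Joint ranges: [-2.86, 2.86], [-0.3, 2.09], [-1.38, 1.24], [0.06, 2.45], [-1.56, 4.7], [0.09, 2.05], [-2.69, 2.69]. Speed limits (rad/s): [2.57, 2.57, 3.14, 3.14, 3.14, 3.14, 3.14].

INTERFACE

Orientations are given as a rotation vector (axis times angle).
In Python, from cell import sensors, viewer, job gives the robot as it stands. The module is installed in compiled form; this text tells all that it offers.
- The arm moves only by the tool apply_moves, never from a script. Its argument "series" is a list of rows, each a list of 3 entries, a list of its own where there are three numbers: the shift along the tool's x, y, z in units of 0.25 m (1.0 is 0.25 m), then the turn, a rotation vector about the tool's x, y, z in units of pi/2 rad (1.0 is pi/2 rad), then the opening, from -1 (shut) to 1 (fully open), so that 0 is half open. A call has 1 to 8 rows; each row is the pose to reach, as a shift and turn from the pose commanded when the call began, along the tool's axes at that moment; what a row does not reach only later rows make up. A row lasts 1/8 s, in which the tool goes at most 62.5 mm and 10.7 degrees, less where a joint would pass 70% of its speed; a pose out of reach is approached as far as the arm can. A call with a number of a shift or a turn outside -1 to 1 is refused whole. A call with a gripper value outside its range is refused whole. The fingers move at their own pace and stop on an object; the grip force is fixed at half the most. Time passes only in rows, so rows that repeat a pose let the fingers close. It gives the time, the measured TCP pose, the force, the opening and the grip force at its end, in the units of the state.
- sensors.sense(): the state, without advancing time (a new reading comes with each control period).
- viewer.capture(name): name is "side" or "top" or "wrist"; returns a dict with "color" (384x512x3 uint8, red, green, blue), "fx", "fy", "cx", "cy" (pixels), "R" (3x3) and "t" (3): a world point X has camera coordinates R X + t. Camera axes: x right, y down, z forward; pixel columns grow to the right and rows downward; lengths in mm; the calibration is good to about 2 mm. A picture is of the moment at which its call begins. There is no depth.
- job.sign_off(): hands the job in; it is judged then, once.
The state is a dict: "clock": time; "joint_pos": joint angles; "dq": joint speeds; "joint_torque": joint torques, N m; "ee_pos": TCP position; "tcp_rot": TCP orientation; "contact_force": force on the tool from outside, world axes, zero at the start; "moment": the same for the moment, N m; "finger_gap": finger opening in mm; "grasp_force": force on a finger pad.
Only numpy, scipy, OpenCV 4.12 (cv2) and the standard library are available. Lean on these libraries where they do the work, as an engineer would, in place of code of your own. Each camera call takes 0.05 s, during which the arm holds its last target. There are 200 camera calls.

TASK

The gear lever of the turntable drive is parked in the middle slot of its gate. Push it along the slots with your fingertips, out of the parking slot, sideways along the cross channel and fully into the slot marked by the green tag, and leave it there. Only push, gently: do not pinch or grip the lever, and leave the clay on the turntable, the tin and the jars where they stand.

Things in the scene. Friction and masses are not known exactly. Their poses are not given: they have to be found in the camera images.
- gearbox: blue gearbox fixed to the bench; origin on the bench under the gate centre, x away from the parking slot (roughly away from the robot), y left, z up. Aluminium gate plate 112 (x) by 144 (y) mm on top, upper face 104 mm above the bench. Grey motor (86 mm high) reaches to y = -165 mm; turntable plate 160 mm across, top 65 mm high, is centred at y = +180 mm
- gate_centre (a point): on the upper face of the gate plate, 104 mm above the gearbox origin, same axes. Slots 14 mm wide guide the lever's 10 mm stem: cross channel at x = 0 (y -33 to +33 mm); four corner slots at y = +-26 mm, from the channel to x = +33 (far) and x = -33 mm (near); parking slot at y = 0 to x = -33 mm, with no slot opposite
- gear_lever: upright lever: steel stem 10 mm thick with a round black knob at its end. Origin at its pivot, 24 mm above the bench under the gate centre; z points along the stem to the knob. It stays where it is left; about 2 N at the knob moves it
- knob_centre (a point): centre of the black knob (33 mm across, 34 mm high), 145 mm from the pivot along the stem; 169 mm above the bench when the lever is upright
- swing_across (a joint): sideways swing of the lever in rad about the gearbox x axis: 0 in the middle, positive towards gearbox +y (left), stops at +-0.33; the left and right slots are at +-0.314 (knob about 45 mm to the side)
- swing_along (a joint): fore-and-aft swing of the lever in rad: 0 in the cross channel, positive towards gearbox +x (far slots), negative to the near slots, stops at +-0.30 (knob about 42 mm along); parked it is at -0.18 to -0.29
- green_tag: green tag, a painted plate 24x18x3 mm on the gate plate. It marks the corner slot nearest to it; which corner is drawn anew each time. Seen in the gearbox frame it lies at (+-22, +-48) mm; the slot it marks has the same signs. Origin at its underside
- red_tag: red tag, a painted plate 24x18x3 mm on the gate plate. It marks the corner slot nearest to it; which corner is drawn anew each time. Seen in the gearbox frame it lies at (+-22, +-48) mm; the slot it marks has the same signs. Origin at its underside
- yellow_tag: yellow tag, a painted plate 24x18x3 mm on the gate plate. It marks the corner slot nearest to it; which corner is drawn anew each time. Seen in the gearbox frame it lies at (+-22, +-48) mm; the slot it marks has the same signs. Origin at its underside
- blue_tag: blue tag, a painted plate 24x18x3 mm on the gate plate. It marks the corner slot nearest to it; which corner is drawn anew each time. Seen in the gearbox frame it lies at (+-22, +-48) mm; the slot it marks has the same signs. Origin at its underside
- clay_lump: grey-brown lump of clay, 46x49x34 mm, standing loose on the turntable plate; origin at its underside. Leave alone
- wax_tin: round tin with dark green lid, 71 mm across, 35 mm high, loose on the bench; origin at its underside. Leave alone
- pigment_red: jar with red-brown body and white cap, 38 mm across, 58 mm high, loose on the bench; origin at its underside. Leave alone
- pigment_black: jar with black body and brown cap, 34 mm across, 66 mm high, loose on the bench; origin at its underside. Leave alone

How it is judged (in metres and radians):
On the way, in this order (a step that is already met when the one before it is completed fails the run):
1. the lever is out of the parking slot, in the cross channel (value of joint swing_along between -0.06 and 0.06 rad).
2. the lever is fully in the slot of the green tag (((x of green_tag in the frame of gearbox above 0 m and y of green_tag in the frame of gearbox above 0 m and value of joint swing_along above 0.22 rad and value of joint swing_across above 0.2 rad) or (x of green_tag in the frame of gearbox above 0 m and y of green_tag in the frame of gearbox below 0 m and value of joint swing_along above 0.22 rad and value of joint swing_across below -0.2 rad) or (x of green_tag in the frame of gearbox below 0 m and y of green_tag in the frame of gearbox above 0 m and value of joint swing_along below -0.22 rad and value of joint swing_across above 0.2 rad) or (x of green_tag in the frame of gearbox below 0 m and y of green_tag in the frame of gearbox below 0 m and value of joint swing_along below -0.22 rad and value of joint swing_across below -0.2 rad))), for 0.1 s.
At the end, for the whole second after the job is handed in: The lever rests in the corner slot that the green tag marks: swung at least 0.22 rad (of 0.30) fore or aft and at least 0.2 rad sideways, both towards the green tag, at rest (under 0.05 rad/s) (((x of green_tag in the frame of gearbox above 0 m and y of green_tag in the frame of gearbox above 0 m and value of joint swing_along above 0.22 rad and value of joint swing_across above 0.2 rad) or (x of green_tag in the frame of gearbox above 0 m and y of green_tag in the frame of gearbox below 0 m and value of joint swing_along above 0.22 rad and value of joint swing_across below -0.2 rad) or (x of green_tag in the frame of gearbox below 0 m and y of green_tag in the frame of gearbox above 0 m and value of joint swing_along below -0.22 rad and value of joint swing_across above 0.2 rad) or (x of green_tag in the frame of gearbox below 0 m and y of green_tag in the frame of gearbox below 0 m and value of joint swing_along below -0.22 rad and value of joint swing_across below -0.2 rad)) and velocity of joint swing_along between -0.05 and 0.05 rad/s and velocity of joint swing_across between -0.05 and 0.05 rad/s); the robot touches nothing.
It fails at once if the lever is gripped or pushed hard (more than 35 N on the fingers) (contact force between the fingers and gear_lever above 35 N).
It fails at once if the clay lump is moved more than 15 mm or lifted (distance of clay_lump from where it was at the start of the episode above 0.015 m).
It fails at once if the wax tin is moved more than 15 mm or lifted (distance of wax_tin from where it was at the start of the episode above 0.015 m).
It fails at once if the pigment red is moved more than 15 mm or lifted (distance of pigment_red from where it was at the start of the episode above 0.015 m).
It fails at once if the pigment black is moved more than 15 mm or lifted (distance of pigment_black from where it was at the start of the episode above 0.015 m).
It also fails if it takes over 46 s, if anything falls off the work surface, if the arm or the gripper's body presses on something with over 40 N, if the wrist force passes 120 N, or if a joint passes its speed limit or range.

## Working session

There is one attempt and no reset: what is moved stays moved. The work goes in short steps, Python scripts to look and compute and a tool call to move; the robot and the scene stay as the last step left them, time stands still between calls to the robot, and variables do not carry over. Pictures are saved under pics/ and viewed, at most 10 in all, crops included, and the job is handed in when it is done.

Besides the shell and the picture viewer there is one more tool, called after "Request:" by a JSON object that holds its "method" and its "body", one argument or row to a line. apply_moves: Moves the arm, as the interface text tells. Shifts and turns lie within -1 to 1; 1 stands for 0.25 m of shift or pi/2 rad of turn. Its arguments: {"type":"object","properties":{"series":{"type":"array","items":{"type":"array"}}},"required":["series"]}

```bash
mkdir -p pics; python3 - <<'E'
from cell import sensors, viewer
import cv2,numpy as np
s=sensors.sense();print({k:np.round(s[k],3) for k in ("clock","ee_pos","tcp_rot","finger_gap","contact_force")})
a=[]
for n in("side","top"):
    c=viewer.capture(n);np.savez(n+".npz",**c);cv2.imwrite(f"pics/{n}.png",c["color"][...,::-1])
    print(n,c["fx"],c["cx"],c["cy"],np.round(c["R"],3).tolist(),np.round(c["t"]))
E
```

```text
{'clock': np.float64(0.0), 'ee_pos': array([189.991, 620.999, 204.226]), 'tcp_rot': array([-4.640e-01, -3.107e+00,  3.000e-03]), 'finger_gap': np.float64(85.446), 'contact_force': array([-0.53 ,  0.246,  0.474])}
side 460.79252444345155 251.4792401919695 185.82185339488026 [[0.138, 0.99, 0.013], [0.868, -0.115, -0.482], [-0.476, 0.078, -0.876]] [ -88. -432. 1457.]
top 467.8706091086518 253.0322670971924 189.70827307790714 [[0.011, -1.0, 0.006], [-0.988, -0.012, -0.151], [0.151, -0.005, -0.989]] [ -8. 586. 947.]
```

View pics/top.png

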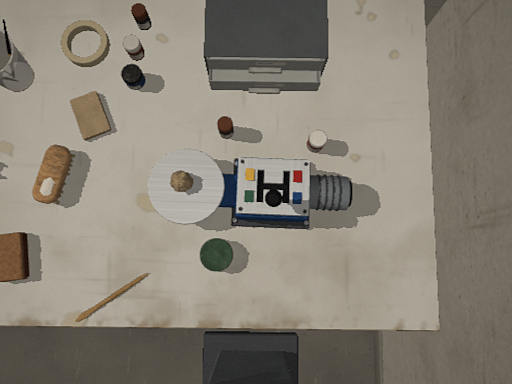

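View pics/side.png

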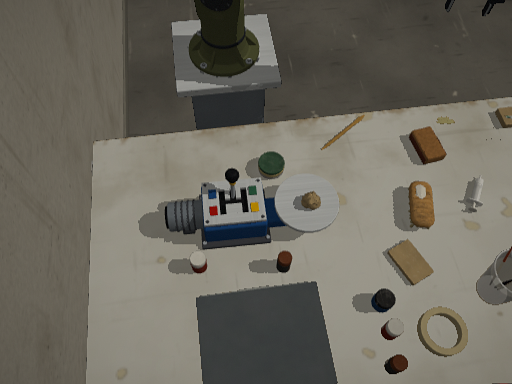

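The top view shows the black knob at about (273,198). The green tag is at (249,197), the near-left corner; yellow (250,174), red (298,176) and blue (297,197) take the others. I'll localise the tags and knob from both views.

```bash
cat > h.py <<'E'
import cv2,numpy as np
def load(n): return dict(np.load(n+".npz"))
def ray(c,u,v):
    d=c["R"].T@np.array([(u-c["cx"])/c["fx"],(v-c["cy"])/c["fy"],1]); return -c["R"].T@c["t"],d/np.linalg.norm(d)
def atz(c,u,v,z):
    o,d=ray(c,u,v); return o+d*(z-o[2])/d[2]
def tri(rs):
    A=sum(np.eye(3)-np.outer(d,d) for o,d in rs); b=sum((np.eye(3)-np.outer(d,d))@o for o,d in rs); return np.linalg.solve(A,b)
def proj(c,X):
    p=c["R"]@X+c["t"]; return np.array([c["cx"]+c["fx"]*p[0]/p[2],c["cy"]+c["fy"]*p[1]/p[2]])
def blob(c,mask,near,r):
    n,l,s,ce=cv2.connectedComponentsWithStats(mask.astype(np.uint8))
    k=[i for i in range(1,n) if s[i,4]>8 and np.hypot(*(ce[i]-near))<r]
    k=max(k,key=lambda i:s[i,4]); return ce[k],s[k].tolist()
E
python3 - <<'E'
from h import *
seeds={"top":dict(green=(249,197),yellow=(250,174),red=(298,176),blue=(297,197),knob=(273,198)),
"side":dict(green=(252,190),yellow=(254,207),red=(213,211),blue=(212,195),knob=(232,175))}
hs=dict(green=(40,90),yellow=(18,34),red=None,blue=(100,130))
R={k:[] for k in ("green","yellow","red","blue","knob")}
for n in seeds:
    c=load(n);h=cv2.cvtColor(c["color"],cv2.COLOR_RGB2HSV).astype(int);H,S,V=h[...,0],h[...,1],h[...,2]
    for k,p in seeds[n].items():
        m=(V<45) if k=="knob" else ((S>110)&(V>50)&(((H<8)|(H>172)) if k=="red" else ((H>hs[k][0])&(H<hs[k][1]))))
        m=m.copy();w=np.zeros_like(m);r=13 if k=="knob" else 9;w[p[1]-r:p[1]+r,p[0]-r:p[0]+r]=1
        ce,s=blob(c,m&w,p,8);R[k].append(ray(c,*ce));print(n,k,np.round(ce,1),s)
P={k:tri(v) for k,v in R.items()}
for k in P:print(k,np.round(P[k],1))
g=np.array([[-22,48],[22,48],[22,-48],[-22,-48]],float);w=np.array([P[k][:2] for k in("green","yellow","red","blue")])
gc,wc=g.mean(0),w.mean(0);a=np.angle(np.sum((w-wc)@[1,1j]*np.conj((g-gc)@[1,1j])))
Rm=np.array([[np.cos(a),-np.sin(a)],[np.sin(a),np.cos(a)]])
print("centre",wc,"yaw",a,"resid",np.round(w-wc-g@Rm.T,1).tolist(),"knob gb",Rm.T@(P["knob"][:2]-wc))
E
```

```text
top green [248.1 195.9] [245, 191, 8, 11, 34]
top yellow [249.4 173.8] [245, 168, 9, 12, 93]
top red [297.3 176.1] [293, 170, 9, 12, 92]
top blue [296.5 198. ] [293, 193, 8, 11, 87]
top knob [273.2 194.3] [260, 185, 26, 22, 414]
side green [252.2 190. ] [249, 186, 8, 9, 53]
side yellow [254.2 206.4] [250, 202, 9, 10, 75]
side red [213.2 210.5] [209, 206, 9, 10, 67]
side blue [211.8 193.7] [208, 190, 8, 9, 62]
side knob [231.6 175.1] [225, 169, 14, 14, 153]
green [565.5   9.7  99.4]
yellow [610.2   7.8 101.1]
red [607.2 -88.4  99.2]
blue [562.6 -87.   99.2]
knob [559.4 -37.2 170.2]
centre [586.39018286 -39.49856264] yaw -0.03185192183929622 resid [[-0.4, 0.5], [0.3, 0.1], [0.3, -0.3], [-0.2, -0.3]] knob gb [-27.09901202   1.42898492]
```

Request:
{"method": "apply_moves", "body": {
  "series": [
    [[-0.88,-1,0],[0,0,0],-1],
    [[-0.88,-1,0],[0,0,0],-1],
    [[-0.88,-1,0],[0,0,0],-1],
    [[-0.88,-1,0],[0,0,0],-1],
    [[-0.88,-1,0],[0,0,0],-1],
    [[-0.88,-1,0],[0,0,0],-1],
    [[-0.88,-1,0],[0,0,0],-1]
  ]
}}

```text
clock: 0.98
ee_pos: [327.8, 317.5, 205.4]
tcp_rot: [-0.469, -3.106, -0.001]
contact_force: [0.2, 0.9, 0.5]
finger_gap: -0.1
grasp_force: 0.0
```

Request:
{"method": "apply_moves", "body": {
  "series": [
    [[-0.88,-1,0],[0,0,-0.084],-1],
    [[-0.88,-1,0],[0,0,-0.168],-1],
    [[-0.88,-1,0],[0,0,-0.168],-1],
    [[-0.88,-1,0],[0,0,-0.168],-1],
    [[-0.88,-1,0],[0,0,-0.168],-1],
    [[-0.88,-1,0],[0,0,-0.168],-1],
    [[-0.88,-1,0],[0,0,-0.168],-1],
    [[-0.88,-1,0],[0,0,-0.168],-1]
  ]
}}

```text
clock: 1.98
ee_pos: [464.4, 17.6, 205.1]
tcp_rot: [-0.045, -3.141, -0.0]
contact_force: [-0.5, 0.4, 0.7]
finger_gap: -0.2
grasp_force: 0.0
```

```bash
cat >> h.py <<'E'
from cell import sensors,viewer
from scipy.spatial.transform import Rotation as Ro
C=np.array([586.4,-39.5]);A=-0.0319;G=np.array([[np.cos(A),-np.sin(A)],[np.sin(A),np.cos(A)]])
def go(gx,gy,z):
    s=sensors.sense();r=Ro.from_rotvec(s["tcp_rot"]);p=np.r_[C+G@[gx,gy],z]
    M=r.as_matrix();print("gb",np.round(np.r_[G.T@(np.array(s["ee_pos"])[:2]-C),s["ee_pos"][2]],1),"units",np.round(M.T@(p-s["ee_pos"])/250,3))
    return M
E
python3 - <<'E'
from h import *
M=go(-90,0,150);print(np.round(M,3))
Gr=np.eye(3);Gr[:2,:2]=G
W=np.column_stack([-Gr[:,0],Gr[:,1],[0,0,-1]]);print("turn",Ro.from_matrix(M.T@W).as_rotvec()/(np.pi/2))
c=viewer.capture("side");cv2.imwrite("pics/s2.png",cv2.resize(c["color"][100:260,150:330,::-1],None,fx=4,fy=4,interpolation=3))
t=load("top");cv2.imwrite("pics/t2.png",cv2.resize(t["color"][150:240,220:330,::-1],None,fx=6,fy=6,interpolation=3))
for x in(-26,-34,-42):
    p=np.r_[C+G@[x,0],24+np.sqrt(145**2-x*x)]
    print(x,[np.round(proj(load(n),p),1) for n in("top","side")])
E
```

```text
gb [-123.7   53.2  205.1] units [-0.134 -0.213  0.22 ]
[[-1.     0.029 -0.001]
 [ 0.029  1.     0.   ]
 [ 0.001  0.    -1.   ]]
turn [ 5.33923863e-05 -4.11947899e-04  1.92747196e-03]
-26 [array([273.5, 193.9]), array([230.8, 176.4])]
-34 [array([273.3, 198.3]), array([230.5, 173.7])]
-42 [array([273.1, 202.8]), array([230.2, 171.2])]
```

View pics/t2.png

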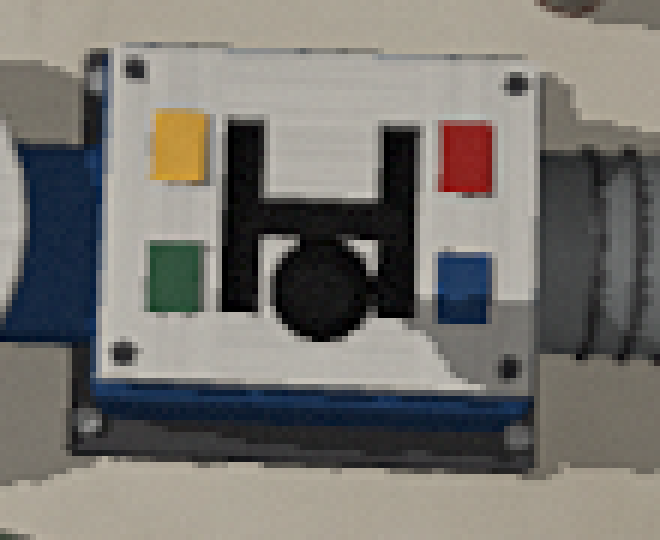

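View pics/s2.png

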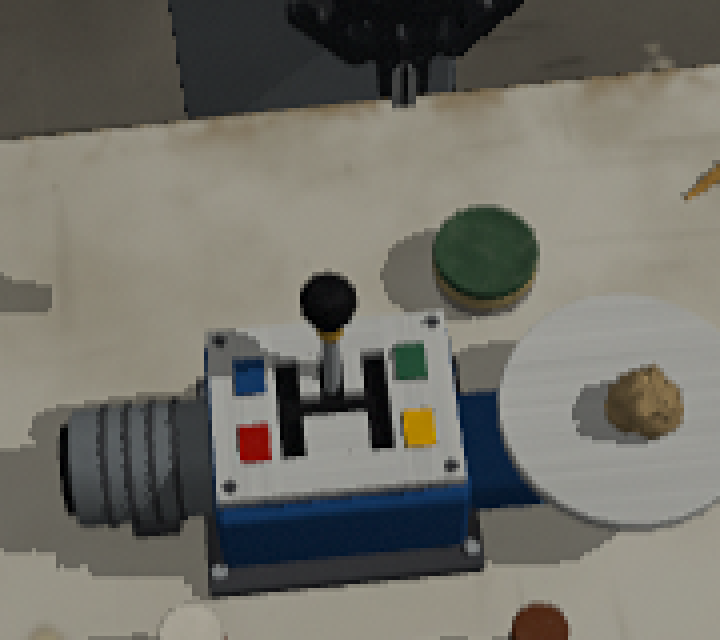

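The lever is parked at about gearbox x = −32 mm, y ≈ 0 (knob in top crop (321,288), in side crop (328,301)). The shut gripper is behind it, and green is the near-left slot. Next I'll move in behind the knob.

Request:
{"method": "apply_moves", "body": {
  "series": [
    [[-0.05,-0.213,0],[0,0,0],-1],
    [[-0.134,-0.213,0.12],[0,0,0],-1],
    [[-0.134,-0.213,0.228],[0,0,0],-1],
    [[-0.134,-0.213,0.228],[0,0,0],-1],
    [[-0.18,-0.213,0.228],[0,0,0],-1],
    [[-0.22,-0.213,0.228],[0,0,0],-1],
    [[-0.24,-0.213,0.228],[0,0,0],-1],
    [[-0.26,-0.213,0.228],[0,0,0],-1]
  ]
}}

```text
clock: 3.02
ee_pos: [528.5, -40.6, 148.6]
tcp_rot: [0.052, 3.141, 0.0]
contact_force: [-0.4, 0.1, 0.1]
finger_gap: 0.3
grasp_force: 0.0
```

```bash
python3 - <<'E'
from h import *
go(-30,0,148)
E
```

```text
gb [-57.9  -3.  148.6] units [-0.111  0.012  0.003]
```

Request:
{"method": "apply_moves", "body": {
  "series": [
    [[-0.02,0.01,0],[0,0,0],-1],
    [[-0.035,0.01,0],[0,0,0],-1],
    [[-0.05,0.01,0],[0,0,0],-1],
    [[-0.065,0.01,0],[0,0,0],-1],
    [[-0.08,0.01,0],[0,0,0],-1],
    [[-0.09,0.01,0],[0,0,0],-1],
    [[-0.1,0.01,0],[0,0,0],-1],
    [[-0.1,0.01,0],[0,0,0],-1]
  ]
}}

```text
clock: 4.03
ee_pos: [555.8, -39.3, 152.7]
tcp_rot: [0.052, 3.135, 0.002]
contact_force: [-3.8, -0.6, 19.5]
finger_gap: 0.3
grasp_force: 8.1
```

```bash
python3 - <<'E'
from h import *
go(-27,0,148)
c=viewer.capture("side");s=c["color"][100:260,150:330,::-1]
t=viewer.capture("top");np.savez("top2.npz",**t);np.savez("side2.npz",**c)
cv2.imwrite("pics/p3.png",np.hstack([cv2.resize(s,(396,352),interpolation=3),cv2.resize(t["color"][150:240,225:326,::-1],(396,352),interpolation=3)]))
for x in(-15,-8,0):
    p=np.r_[C+G@[x,0],24+np.sqrt(145**2-x*x)]
    print(x,[np.round(proj(q,p),1) for q in(t,c)])
E
```

```text
gb [-30.6  -0.7 152.7] units [-0.014  0.003  0.019]
-15 [array([273.8, 187.9]), array([231.2, 180.3])]
-8 [array([273.9, 184.2]), array([231.4, 182.8])]
0 [array([274.1, 179.9]), array([231.7, 185.9])]
```

View pics/p3.png

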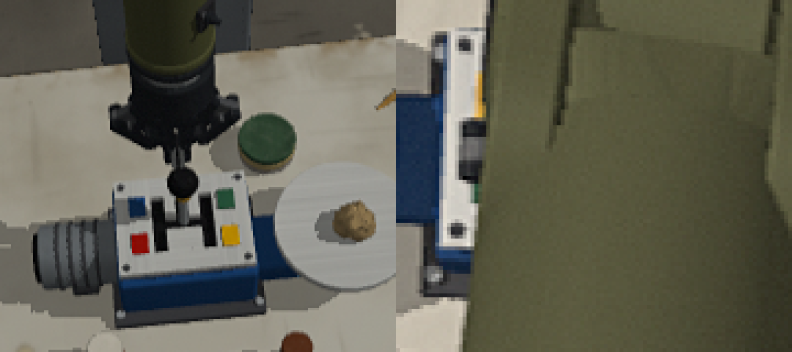

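Side view: the knob is at crop (183,183), image (233,183), so about x = −8 mm, nearly in the channel. The fingertips stick to it and get carried up (19 N vertical). I'll lift slightly to relieve that, then go the last few millimetres.

Request:
{"method": "apply_moves", "body": {
  "series": [
    [[0,0,-0.01],[0,0,0],-1],
    [[0,0,-0.02],[0,0,0],-1],
    [[0.01,0,-0.03],[0,0,0],-1],
    [[0,0,-0.03],[0,0,0],-1]
  ]
}}

```text
clock: 4.62
ee_pos: [552.6, -38.7, 155.6]
tcp_rot: [-0.051, -3.141, -0.001]
contact_force: [-0.5, -1.4, -0.6]
finger_gap: -0.2
grasp_force: 0.0
```

Request:
{"method": "apply_moves", "body": {
  "series": [
    [[-0.015,0,0],[0,0,0],-1],
    [[-0.025,0,-0.003],[0,0,0],-1],
    [[-0.032,0,-0.005],[0,0,0],-1],
    [[-0.038,0,-0.006],[0,0,0],-1],
    [[-0.038,0,-0.006],[0,0,0],-1]
  ]
}}

```text
clock: 5.25
ee_pos: [562.6, -39.3, 157.4]
tcp_rot: [0.052, 3.141, -0.0]
contact_force: [-1.3, 0.7, 0.9]
finger_gap: 0.2
grasp_force: 0.6
```

```bash
python3 - <<'E'
from h import *
go(-27,0,148)
c=viewer.capture("side");s=c["color"][150:240,190:300,::-1]
cv2.imwrite("pics/p4.png",cv2.resize(s,(660,540),interpolation=3))
E
```

```text
gb [-23.8  -0.6 157.4] units [0.013 0.002 0.038]
```

View pics/p4.png

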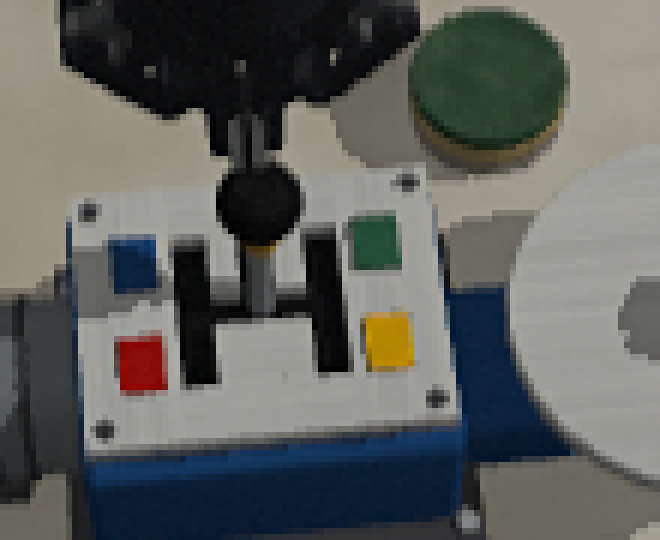

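The knob is at (260,203) in the crop and the stem is nearly at the channel's far wall. I'll push it gently a little further.

Request:
{"method": "apply_moves", "body": {
  "series": [
    [[-0.008,0,-0.001],[0,0,0],-1],
    [[-0.016,0,-0.002],[0,0,0],-1],
    [[-0.024,0,-0.002],[0,0,0],-1],
    [[-0.024,0,-0.002],[0,0,0],-1]
  ]
}}

```text
clock: 5.8
ee_pos: [568.8, -39.4, 158.0]
tcp_rot: [0.052, 3.141, -0.0]
contact_force: [-1.3, 0.5, 2.0]
finger_gap: -0.1
grasp_force: 1.2
```

```bash
cat >> h.py <<'E'
def knob(name="side"):
    c=viewer.capture(name);g=cv2.GaussianBlur(cv2.cvtColor(c["color"],cv2.COLOR_RGB2GRAY),(0,0),.8)
    best=None
    T=np.zeros((25,25),np.uint8)+200;cv2.circle(T,(12,12),7,20,-1)
    T=cv2.GaussianBlur(T,(0,0),.8);r=cv2.matchTemplate(g[140:230,190:290],T[3:22,3:22],cv2.TM_CCOEFF_NORMED)
    _,v,_,p=cv2.minMaxLoc(r);uv=np.array(p)+[190+9,140+9]
    X=atz(c,*uv,167);return uv,v,np.round(G.T@(X[:2]-C),1)
E
python3 - <<'E'
from h import *
go(-27,0,148);print(knob())
E
```

```text
gb [-17.6  -0.5 158. ] units [0.038 0.002 0.04 ]
(array([233, 186]), 0.7978447675704956, array([-0.6,  2.9]))
```

Request:
{"method": "apply_moves", "body": {
  "series": [
    [[0.08,0,0],[0,0,0],-1],
    [[0.17,0,0],[0,0,0],-1],
    [[0.17,-0.15,0.02],[0,0,0],-1],
    [[0.17,-0.24,0.02],[0,0,0],-1],
    [[0.1,-0.24,0.02],[0,0,0],-1],
    [[-0.07,-0.24,0.02],[0,0,0],-1],
    [[-0.07,-0.24,0.02],[0,0,0],-1],
    [[-0.07,-0.22,0.02],[0,0,0],-1]
  ]
}}

```text
clock: 6.85
ee_pos: [583.5, -95.7, 152.4]
tcp_rot: [-0.054, -3.14, 0.001]
contact_force: [-0.3, 0.3, 0.5]
finger_gap: 0.2
grasp_force: 0.0
```

```bash
python3 - <<'E'
from h import *
go(0,-30,152);print(knob())
E
```

```text
gb [ -1.1 -56.3 152.4] units [-0.004  0.105  0.001]
(array([233, 185]), 0.8682203888893127, array([-3.2,  3.1]))
```

Request:
{"method": "apply_moves", "body": {
  "series": [
    [[-0.004,0.05,0],[0,0,0],-1],
    [[-0.004,0.08,0],[0,0,0],-1],
    [[-0.004,0.1,0],[0,0,0],-1],
    [[-0.004,0.12,0],[0,0,0],-1],
    [[-0.004,0.135,0],[0,0,0],-1],
    [[-0.004,0.145,0],[0,0,0],-1],
    [[-0.004,0.145,0],[0,0,0],-1]
  ]
}}

```text
clock: 7.78
ee_pos: [586.3, -58.7, 152.8]
tcp_rot: [-0.051, -3.141, 0.0]
contact_force: [-0.6, 1.2, 0.5]
finger_gap: -0.0
grasp_force: 0.0
```

```bash
python3 - <<'E'
from h import *
go(0,-30,152);print(knob())
E
```

```text
gb [  0.5 -19.2 152.8] units [ 0.002 -0.043  0.003]
(array([269, 203]), 0.6619381904602051, array([49.6, 77.6]))
```

```bash
python3 - <<'E'
from h import *
c=viewer.capture("side");s=c["color"][150:240,190:300,::-1]
cv2.imwrite("pics/p5.png",cv2.resize(s,(660,540),interpolation=3))
E
```

```text
(no output)
```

View pics/p5.png

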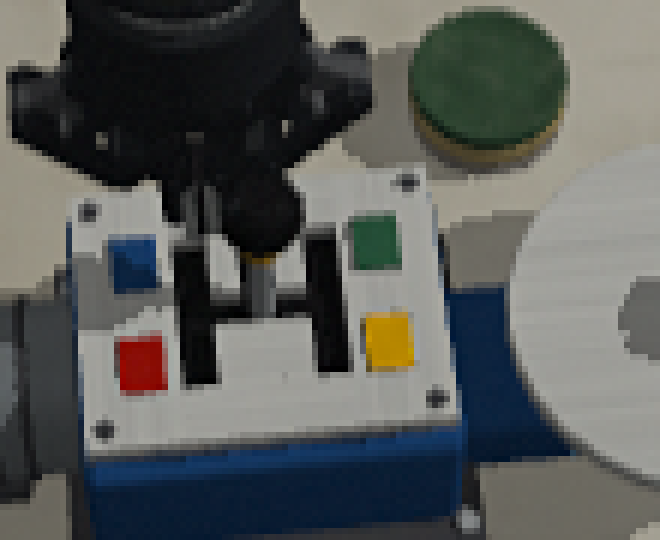

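The knob is at crop (264,214) with the fingertips just touching it at (203,205), and the stem is in the channel. Next: push left.

Request:
{"method": "apply_moves", "body": {
  "series": [
    [[0,0.02,0],[0,0,0],-1],
    [[0,0.04,0],[0,0,0],-1],
    [[0,0.06,0.002],[0,0,0],-1],
    [[0,0.08,0.005],[0,0,0],-1],
    [[0,0.1,0.01],[0,0,0],-1],
    [[0,0.12,0.015],[0,0,0],-1],
    [[0,0.14,0.02],[0,0,0],-1],
    [[0,0.14,0.02],[0,0,0],-1]
  ]
}}

```text
clock: 8.88
ee_pos: [587.4, -22.8, 147.5]
tcp_rot: [-0.05, -3.141, -0.001]
contact_force: [0.3, -1.6, 1.4]
finger_gap: 0.2
grasp_force: 0.6
```

```bash
python3 - <<'E'
from h import *
go(0,25,146)
c=viewer.capture("side");s=c["color"][150:240,190:300,::-1]
cv2.imwrite("pics/p6.png",cv2.resize(s,(660,540),interpolation=3))
p=np.r_[C+G@[0,45],24+np.sqrt(145**2-45**2)];print((proj(c,p)-[190,150])*6)
E
```

```text
gb [  0.5  16.8 147.5] units [0.002 0.033 0.006]
[370.58711619 214.28146102]
```

View pics/p6.png

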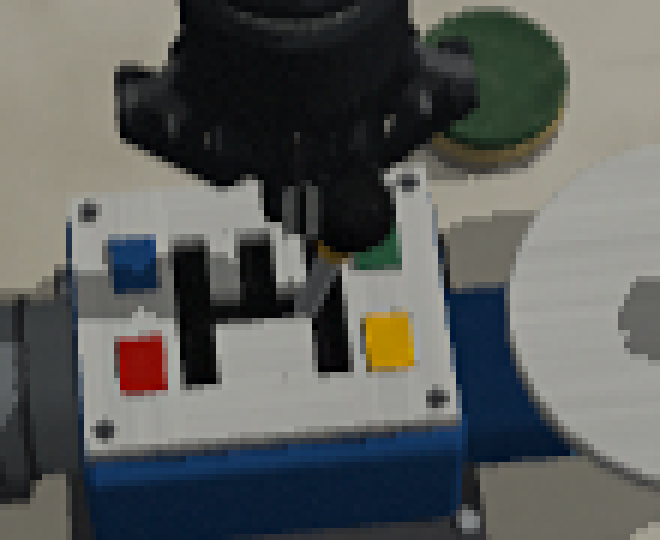

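The knob is at crop (358,210); it should reach about (380,213) to line up with the left slot. I need 9–10 mm more.

Request:
{"method": "apply_moves", "body": {
  "series": [
    [[0,0.015,0.003],[0,0,0],-1],
    [[0,0.025,0.006],[0,0,0],-1],
    [[0,0.032,0.008],[0,0,0],-1],
    [[0,0.038,0.009],[0,0,0],-1],
    [[0,0.038,0.009],[0,0,0],-1]
  ]
}}

```text
clock: 9.55
ee_pos: [587.8, -14.1, 145.6]
tcp_rot: [-0.051, -3.141, -0.0]
contact_force: [0.0, -0.1, 2.4]
finger_gap: -0.2
grasp_force: 1.0
```

Request:
{"method": "apply_moves", "body": {
  "series": [
    [[0,0.006,0.001],[0,0,0],-1],
    [[0,0.01,0.002],[0,0,0],-1],
    [[0,0.01,0.002],[0,0,0],-1]
  ]
}}

```text
clock: 9.93
ee_pos: [587.9, -11.6, 145.0]
tcp_rot: [-0.051, -3.141, -0.0]
contact_force: [0.2, -1.0, 3.2]
finger_gap: 0.4
grasp_force: 1.0
```

```bash
python3 - <<'E'
from h import *
go(0,25,146)
c=viewer.capture("side");s=c["color"][150:240,190:300,::-1]
cv2.imwrite("pics/p7.png",cv2.resize(s,(660,540),interpolation=3))
E
```

```text
gb [  0.6  27.9 145. ] units [ 0.002 -0.012 -0.004]
```

View pics/p7.png

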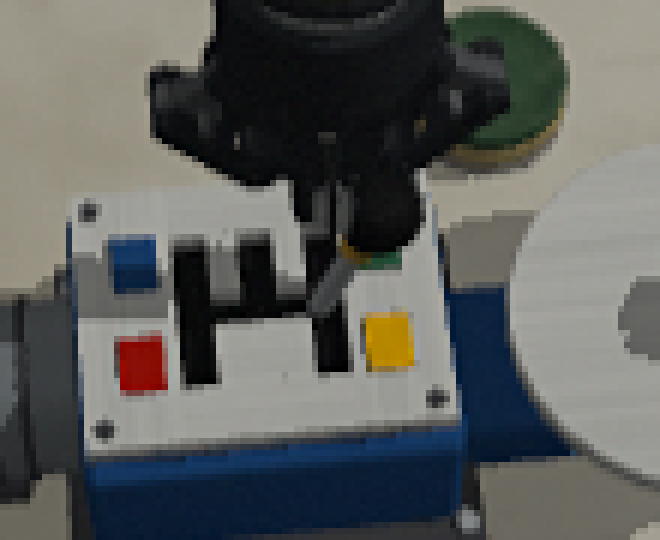

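The knob is at crop (388,210) and the stem is lined up with the left slot at (325,300). Now I'll go round to the far side.

Request:
{"method": "apply_moves", "body": {
  "series": [
    [[0,-0.06,0],[0,0,0],-1],
    [[0,-0.14,-0.01],[0,0,0],-1],
    [[-0.1,-0.14,-0.01],[0,0,0],-1],
    [[-0.23,-0.14,-0.01],[0,0,0],-1],
    [[-0.23,-0.14,-0.01],[0,0,0],-1],
    [[-0.23,0,-0.01],[0,0,0],-1],
    [[-0.23,0.068,-0.01],[0,0,0],-1],
    [[-0.23,0.068,-0.01],[0,0,0],-1]
  ]
}}

```text
clock: 10.98
ee_pos: [645.5, 4.7, 147.5]
tcp_rot: [-0.047, -3.141, -0.001]
contact_force: [-0.3, -0.2, -1.1]
finger_gap: 0.1
grasp_force: 0.0
```

```bash
python3 - <<'E'
from h import *
go(22,45,147)
E
```

```text
gb [ 57.6  46.1 147.5] units [ 0.143 -0.004  0.002]
```

Request:
{"method": "apply_moves", "body": {
  "series": [
    [[0.06,-0.004,0],[0,0,0],-1],
    [[0.11,-0.004,0],[0,0,0],-1],
    [[0.14,-0.004,0],[0,0,0],-1],
    [[0.16,-0.004,0.002],[0,0,0],-1],
    [[0.18,-0.004,0.004],[0,0,0],-1],
    [[0.2,-0.004,0.006],[0,0,0],-1],
    [[0.22,-0.004,0.01],[0,0,0],-1],
    [[0.22,-0.004,0.01],[0,0,0],-1]
  ]
}}

```text
clock: 11.98
ee_pos: [591.6, 5.0, 146.4]
tcp_rot: [0.05, 3.139, 0.003]
contact_force: [1.9, 0.1, 6.7]
finger_gap: -0.3
grasp_force: 2.5
```

Request:
{"method": "apply_moves", "body": {
  "series": [
    [[0,0,-0.012],[0,0,0],-1],
    [[0.02,0,-0.012],[0,0,0],-1],
    [[0.04,0,-0.01],[0,0,0],-1],
    [[0.055,0,-0.006],[0,0,0],-1],
    [[0.07,0,-0.002],[0,0,0],-1],
    [[0.07,0,-0.002],[0,0,0],-1]
  ]
}}

```text
clock: 12.72
ee_pos: [573.0, 4.7, 146.1]
tcp_rot: [0.052, 3.141, 0.001]
contact_force: [-0.3, 1.0, 5.2]
finger_gap: 0.1
grasp_force: 2.6
```

```bash
python3 - <<'E'
from h import *
go(-21,45,143)
c=viewer.capture("side");s=c["color"][150:240,190:300,::-1]
cv2.imwrite("pics/p8.png",cv2.resize(s,(660,540),interpolation=3))
for x in(-32,-42):
    p=np.r_[C+G@[x,45],155];print((proj(c,p)-[190,150])*6)
E
```

```text
gb [-14.8  43.7 146.1] units [0.025 0.005 0.013]
[361.40434849 149.95719534]
[358.6656612  127.55061617]
```

View pics/p8.png

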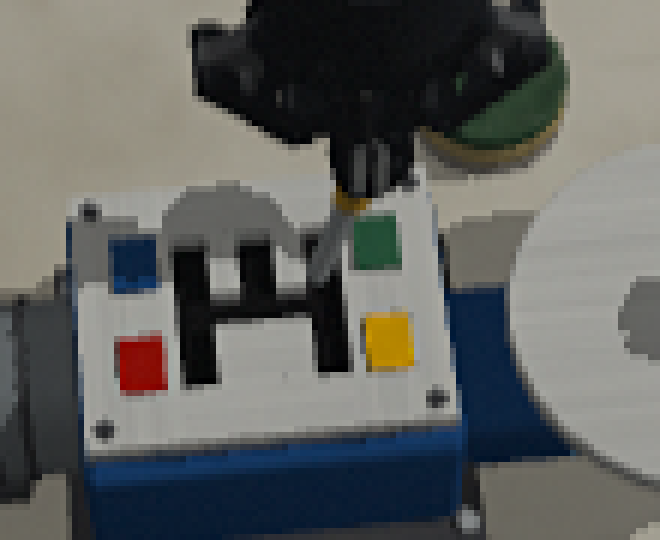

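The lever is in the near-left slot: stem at (322,270), collar at (350,200). It isn't yet at the end near (318,235), so I'll keep pushing until I feel the stop.

Request:
{"method": "apply_moves", "body": {
  "series": [
    [[0,0,-0.004],[0,0,0],-1],
    [[0.01,0,-0.003],[0,0,0],-1],
    [[0.018,0,-0.002],[0,0,0],-1],
    [[0.024,0,0],[0,0,0],-1],
    [[0.024,0,0],[0,0,0],-1]
  ]
}}

```text
clock: 13.4
ee_pos: [567.1, 4.6, 145.5]
tcp_rot: [-0.052, -3.141, 0.0]
contact_force: [0.8, -1.3, 0.7]
finger_gap: -0.0
grasp_force: 1.0
```

Request:
{"method": "apply_moves", "body": {
  "series": [
    [[0.008,0,0.001],[0,0,0],-1],
    [[0.012,0,0.002],[0,0,0],-1],
    [[0.012,0,0.002],[0,0,0],-1]
  ]
}}

```text
clock: 13.78
ee_pos: [564.2, 4.8, 145.0]
tcp_rot: [-0.052, -3.141, 0.0]
contact_force: [1.5, -0.9, 0.0]
finger_gap: -0.0
grasp_force: 0.9
```

Request:
{"method": "apply_moves", "body": {
  "series": [
    [[0.006,0,0.001],[0,0,0],-1],
    [[0.008,0,0.001],[0,0,0],-1]
  ]
}}

```text
clock: 14.02
ee_pos: [562.4, 5.1, 144.8]
tcp_rot: [0.052, 3.141, 0.0]
contact_force: [1.8, -0.7, 1.0]
finger_gap: 0.1
grasp_force: 0.9
```

Request:
{"method": "apply_moves", "body": {
  "series": [
    [[0.006,0,0.001],[0,0,0],-1],
    [[0.01,0,0.002],[0,0,0],-1],
    [[0.01,0,0.002],[0,0,0],-1]
  ]
}}

```text
clock: 14.4
ee_pos: [559.8, 5.2, 144.3]
tcp_rot: [-0.052, -3.141, -0.0]
contact_force: [1.2, -2.0, 1.3]
finger_gap: -0.2
grasp_force: 0.9
```

Request:
{"method": "apply_moves", "body": {
  "series": [
    [[0.005,0,0.001],[0,0,0],-1],
    [[0.009,0,0.002],[0,0,0],-1],
    [[0.009,0,0.002],[0,0,0],-1]
  ]
}}

```text
clock: 14.78
ee_pos: [558.0, 5.3, 144.1]
tcp_rot: [0.052, 3.14, 0.0]
contact_force: [3.9, -0.4, 0.8]
finger_gap: 0.2
grasp_force: 1.4
```

Force is rising, so the lever is at its stop. I'll back off in +x, rise, and move aside to check.

Request:
{"method": "apply_moves", "body": {
  "series": [
    [[-0.08,0,0],[0,0,0],-1],
    [[-0.24,0,0],[0,0,0],-1],
    [[-0.24,0,-0.2],[0,0,0],-1],
    [[-0.24,0,-0.4],[0,0,0],-1],
    [[-0.24,-0.3,-0.4],[0,0,0],-1],
    [[-0.24,-0.6,-0.4],[0,0,0],-1],
    [[-0.24,-0.9,-0.4],[0,0,0],-1],
    [[-0.24,-0.9,-0.4],[0,0,0],-1]
  ]
}}

```text
clock: 15.78
ee_pos: [608.0, -224.6, 243.0]
tcp_rot: [-0.057, -3.138, -0.001]
contact_force: [-0.3, 0.6, 0.0]
finger_gap: -0.0
grasp_force: 0.0
```

```bash
python3 - <<'E'
from h import *
S=sensors.sense();print(S["ee_pos"],S["contact_force"])
cs={n:viewer.capture(n) for n in("side","top")}
rs=[]
for n,c in cs.items():
    p=np.r_[C+G@[-42,45],156];q=proj(c,p);z=(c["R"]@p+c["t"])[2];rad=16.5*c["fx"]/z
    g=cv2.cvtColor(c["color"],cv2.COLOR_RGB2GRAY);x0,y0=(q-22).astype(int)
    K=4;b=cv2.resize(g[y0:y0+44,x0:x0+44],None,fx=K,fy=K,interpolation=cv2.INTER_CUBIC)
    R=rad*K;m=int(R*1.35);T=np.full((2*m+1,)*2,150,np.uint8);cv2.circle(T,(m,m),int(round(R)),15,-1);T=cv2.GaussianBlur(T,(0,0),3)
    r=cv2.matchTemplate(b,T,cv2.TM_CCOEFF_NORMED);_,v,_,l=cv2.minMaxLoc(r)
    uv=(np.array(l)+m+.5)/K-.5+[x0,y0];rs.append(ray(c,*uv));print(n,uv,"exp",q,v,G.T@(atz(c,*uv,156)[:2]-C))
X=tri(rs);print("knob gb",G.T@(X[:2]-C),X[2])
t=cs["top"]["color"];print(t[185:222:3,236:272:3].mean(-1).astype(int))
E
```

```text
[ 608.02502033 -224.64527725  243.02717756] [-0.27007163  0.6271319   0.03571002]
side [250.125 171.625] exp [249.78194923 171.0369398 ] 0.849946916103363 [-40.35861033  45.62081195]
top [249.125 202.625] exp [248.90700275 202.15651359] 0.7194142937660217 [-42.86395024  44.55346187]
knob gb [-42.38542692  45.22134797] 152.6360432186248
[[ 69 196 191 194 190 187 194  43  16  27  25  22]
 [ 70 197 192 194 193 190 196  31  22  18   7  16]
 [ 95 197 192  54  65  66 127   3  24 141 193 163]
 [ 98 196 193  59  79  80 171   0  16 146 190 158]
 [125 199 208   3  14  12  45  74  77 153 192 160]
 [125 199  59  18  26  23   7  41  81  92 169 127]
 [150 204   7  25  23  27  22  27 160 120 121 125]
 [165 193   6  23  23  24  20  96 190 165 123 127]
 [166  38  77  11  20  22   0 198 194 201 126 125]
 [171 189 203 215 157 165 217 199 196 197 167 127]
 [ 69  66  58  65  63  61  36  36  33  51  39  44]
 [ 65  28  31  37  32  39  34  32  33  34  40  37]
 [ 73  68  67  64  38  40  39  43  41  44  40  42]]
```

The knob measures (−42, 45) mm in the gearbox frame, fully in the green slot, and the robot is clear. I'm handing the job in.

```bash
python3 -c "
from cell import job;print(job.sign_off())"
```

```text
the job is handed in; nothing more can be done
None
```

The lever is fully in the green-tagged near-left slot, with the knob measured at (−42, +45) mm from the gate centre. The robot was clear of everything when I handed the job in at about 16 s, but sign-off returned no verdict.

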